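# Set sprung tweezers to the gap gauge

### The job

Take the sprung tweezers off their rest by the grip plates, hold them level with the tips about a centimetre above the two blades of the narrower gap gauge (one tip over each blade), and squeeze until the gap between the tips matches the gap between those blades. Never squeeze so far that the tips meet, and leave the bottles, the vials and the puck where they stand. Finish holding: keep the tweezers there at that gap, steady and clear of the gauge, and do not put them down or let go.

Things in the scene. Friction and masses are not known exactly. Their poses are not given: they have to be found in the camera images.
- tweezers_grip (a point): Middle of the steel tweezers' grip zone, half-way between the grooved grip plates, 6 mm above the underside. Lying flat on the rest, underside 32 mm above the table; x points to the tips, y to the left arm, z up. Grip plates 24 mm long (x -12 to +12 mm), 12 mm high; outer faces 31 mm apart when open, 21.5 mm at a clear tip gap of 12 mm. 1 mm of squeeze closes the tips by 1.65 mm.
- tip_left (a point): Middle of the left (y+) tip of the tweezers; the tip is 2 mm thick and 5 mm high. Open, the clear gap between the tips is 28 mm.
- tip_right (a point): Middle of the right (y-) tip of the tweezers, likewise.
- tweezers_left (a joint): Squeeze angle of the left arm, rad: 0 = sprung open, 0.1 = on the middle line. Clear gap between tips = 140 mm x (sin(0.1 - left) + sin(0.1 - right)); 12 mm is reached at 0.057 on both arms.
- tweezers_right (a joint): Squeeze angle of the right arm, the same.
- tweezers: The tweezers: 150 mm long, about 46 g, balanced at the grip zone; origin 6 mm below point tweezers_grip, same axes. The arms pivot at x = -85 mm; tips at x = +55 mm, 5 mm above the underside. The springs push on each plate with about 3 N at rest, 4.5 N at a 12 mm gap, 6 N shut: a grip that closes until firm shuts the tips, so close to a width instead (about 27 mm over the plates to carry).
- tweezer_rest: Fixed rest: aluminium foot plate 140 x 24 x 6 mm with two grey saddles 32 mm high, 12 mm long, centred 70 mm behind (24 mm wide) and 36 mm in front (48 mm wide) of its origin, which lies on the table under the grip zone of the tweezers; x as the tweezers.
- narrow_left (a point): Middle of the top edge of the left (y+) blade of the narrow gauge, 60 mm above the table. Fixed aluminium block 36 x 50 x 10 mm with two upright steel blades, each 2 mm thick (y), 8 mm long (x); clear gap 12 mm (14 mm between their middles). x along the blades (the tweezers should point along x or -x), y across the gap, z up.
- narrow_right (a point): Middle of the top edge of the right (y-) blade of the narrow gauge; axes the same.
- narrow_gauge: The narrow gauge; origin under the middle of its block, on the table; axes as above.
- wide_gauge: The other gauge, the same but with a clear gap of 20 mm between its blades; not the one to use.
- scint_vial: Clear vial with white cap, 28 mm across, 62 mm tall; origin at its foot. Leave alone.
- drop_bottle: White bottle with blue cap, 33 mm across, 64 mm tall; origin at its foot. Leave alone.
- stain_vial: Small amber vial with black cap, 25 mm across, 48 mm tall; origin at its foot. Leave alone.
- block_puck: Aluminium puck with four small blocks on it, 36 mm across, 22 mm tall; origin at its foot. Leave alone.
Not all that is in view belongs to the job. What is shaped like the narrow_gauge but purple is not meant.

How it is judged:
On the way:
1. the tweezers are gripped and lifted clear of the rest (height (world z) of tweezers above 0.045 m and contact force between the fingers and tweezers above 1 N), for 0.2 s.
At the end, for the whole second after the job is handed in: The fingers hold the tweezers (over 1 N) level (within 0.25 rad) and steady, not touching the gauge; each tip is within 6 mm horizontally of its own blade of the narrow gauge, its middle 4 to 22 mm above the blade's top edge; the clear gap between the tips is 12 mm to within 2.5 mm (((horizontal distance between tip_left and narrow_left below 0.006 m and z of tip_left in the frame of narrow_left between 0.004 and 0.022 m and horizontal distance between tip_right and narrow_right below 0.006 m and z of tip_right in the frame of narrow_right between 0.004 and 0.022 m) or (horizontal distance between tip_left and narrow_right below 0.006 m and z of tip_left in the frame of narrow_right between 0.004 and 0.022 m and horizontal distance between tip_right and narrow_left below 0.006 m and z of tip_right in the frame of narrow_left between 0.004 and 0.022 m)) and distance between tip_left and tip_right between 0.0115 and 0.0165 m and angle between tweezers's own z axis and vertical below 0.25 rad and contact force between the fingers and tweezers above 1 N and contact force between tweezers and narrow_gauge below 0.05 N and linear speed of tweezers below 0.02 m/s and velocity of joint tweezers_left between -0.1 and 0.1 rad/s and velocity of joint tweezers_right between -0.1 and 0.1 rad/s); the arm keeps its last pose, push and grip.
It fails at once if the tips are squeezed together (clear gap under 2 mm) (distance between tip_left and tip_right below 0.004 m).
It fails at once if the scint_vial is pushed from its place by over 15 mm (distance of scint_vial from where it was at the start of the episode above 0.015 m).
It fails at once if the drop_bottle is pushed from its place by over 15 mm (distance of drop_bottle from where it was at the start of the episode above 0.015 m).
It fails at once if the stain_vial is pushed from its place by over 15 mm (distance of stain_vial from where it was at the start of the episode above 0.015 m).
It fails at once if the block_puck is pushed from its place by over 15 mm (distance of block_puck from where it was at the start of the episode above 0.015 m).
It also fails if it takes over 48 s, if anything falls off the work surface, if the arm or the gripper's body presses on something with over 40 N, if the wrist force passes 120 N, or if a joint passes its speed limit or range.

### The arm

A 6-joint arm with a two-finger parallel gripper is mounted at the origin on a cart in front of the work surface, level with it; the furniture and walls round the work are solid. World frame = base frame: x ahead of the robot, y to its left, z up, the work surface at z = 0. Lengths are in m, angles in rad, forces in N, time in s.
With the tool pointing down it reaches from about 0.275 to 0.725 m from the base axis. Payload 5.6 kg.
Tool frame: the origin (TCP) lies midway between the tips of the shut fingers; the grasp point (between the pads) lies 19 mm behind it; z points along the fingers, y is the line along which they close (so a half turn about z gives the same grasp; the last joint's range is limited). The gripper opens to 85 mm and grips with 20 to 120 N. Pads are 22 mm wide; open, the fingers measure 114 mm over their backs; the gripper's body (76 mm by 85 mm) begins 54 mm behind the grasp point. The pads swing forward as they close: fully open they stand 13 mm farther back than shut.
Start: joints at [-0.99, 0.255, 0.108, 0, -1.424, -0.285], TCP at [0.16, -0.526, 0.231] pointing down, gripper open.
Joint ranges: [-2.95, 2.95], [-1.21, 1.97], [-1.09, 1.5], [-2.87, 1.71], [-2.94, -0.07], [-3.05, 3.05]. Speed limits (rad/s): [2.57, 2.57, 3.14, 3.14, 3.14, 3.14].

### API

Orientations are given as a rotation vector (axis times angle).
In Python, from cell import sense, vision, finish_job gives the robot as it stands. The module is installed in compiled form; this text tells all that it offers.
- The arm moves only by the tool carry_out, never from a script. Its argument "increments" is a list of rows, each an object with "turn": the turn, a rotation vector about the tool's x, y, z in rad, a list of three; "linear": the shift along the tool's x, y, z in mm, a list of three; "fingers": the opening, from 0 (shut) to 1 (fully open). A call has exactly 8 rows; each row shifts and turns the commanded pose from where the row before left it, along the tool's axes as they then stand; what a row does not reach is not made up. A row lasts 1/10 s, in which the tool goes at most 50 mm and 8.59 degrees, less where a joint would pass 70% of its speed; a pose out of reach is approached as far as the arm can. A call with a gripper value outside its range is refused whole. The fingers move at their own pace and stop on an object; "grip_force" is the grip in N (left out, the last holds). Time passes only in rows, so rows that do not move let the fingers close, or fill a call up. It gives the time, the measured TCP pose, the force, the opening and the grip force at its end, in the units of the state.
- sense(): the state, without advancing time (a new reading comes with each control period).
- vision.capture(name): name is "scene" or "top" or "wrist"; returns a dict with "frame" (400x640x3 uint8, blue, green, red), "range_z" (400x640 float32, m along the optical axis (not along the pixel's ray), 0 where there is no reading), "mtx" (3x3 intrinsics, pixels), "k1" (the pictures are not rectified: a ray, as slopes to the right and down, at radius r is drawn at 1 + k1 r^2 times it, then the intrinsics apply), "R" (3x3) and "t" (3): a world point X has camera coordinates R X + t; the wrist camera has in their place "mount" (4x4, takes a point from camera to tool coordinates, whose origin is the TCP and whose axes are the flange's). Camera axes: x right, y down, z forward; pixel columns grow to the right and rows downward; lengths in m; the calibration is good to about 2 mm. A picture is of the moment at which its call begins: read the wrist's pose just before it.
- finish_job(): hands the job in; it is judged then, once.
The state is a dict: "t": time; "q": joint angles; "joint_vel": joint speeds; "joint_efforts": joint torques, N m; "tcp_pos": TCP position; "eef_rot": TCP orientation; "contact_force": force on the tool from outside, world axes, zero at the start; "torque": the same for the moment, N m; "grip_width": finger opening in m; "gripper_force": force on a finger pad.
Only numpy, scipy, OpenCV 4.12 (cv2) and the standard library are available. Lean on these libraries where they do the work, as an engineer would, in place of code of your own. Each camera call takes 0.05 s, during which the arm holds its last target. There are 200 camera calls.

## Working session

There is one attempt and no reset: what is moved stays moved. The work goes in short steps, Python scripts to look and compute and a tool call to move; the robot and the scene stay as the last step left them, time stands still between calls to the robot, and variables do not carry over. Pictures are saved under pics/ and viewed, at most 12 in all, crops included, and the job is handed in when it is done.

Besides the shell and the picture viewer there is one more tool, called after "Call:" by a JSON object that holds its "api" and its "payload", one argument or row to a line. carry_out: Moves the arm, as the interface text tells. Its arguments: {"type":"object","properties":{"increments":{"type":"array","items":{"type":"object","properties":{"turn":{"type":"array","items":{"type":"number"}},"linear":{"type":"array","items":{"type":"number"}},"fingers":{"type":"number"}}}},"grip_force":{"type":"number"}},"required":["increments"]}

```bash
mkdir -p pics
cat > h.py <<'E'
import numpy as np, cv2, pickle
from cell import sense, vision, finish_job
from scipy.spatial.transform import Rotation as Ro
def cap(n):
    s=sense(); c=dict(vision.capture(n))
    if 'mount' in c:
        T=np.eye(4);T[:3,:3]=Ro.from_rotvec(s['eef_rot']).as_matrix();T[:3,3]=s['tcp_pos']
        M=np.linalg.inv(T@np.array(c['mount']));c['R'],c['t']=M[:3,:3],M[:3,3]
    return c
def cloud(c):
    K=np.array(c['mtx']);z=c['range_z'];h,w=z.shape
    u,v=np.meshgrid(np.arange(w),np.arange(h))
    p=cv2.undistortPoints(np.stack([u,v],-1).reshape(-1,1,2).astype(np.float64),K,np.array([c['k1'],0,0,0.])).reshape(h,w,2)
    X=np.dstack([p*z[...,None],z])
    W=(X-np.array(c['t']))@np.array(c['R']); W[z==0]=np.nan
    return W
def px(c,P):
    return cv2.projectPoints(np.atleast_2d(np.array(P,float)),cv2.Rodrigues(np.array(c['R']))[0],np.array(c['t'],float),np.array(c['mtx']),np.array([c['k1'],0,0,0.]))[0].reshape(-1,2)
E
python3 - <<'E'
from h import *
for n in['scene','top']:
    c=cap(n);pickle.dump(c,open(n+'.pkl','wb'));cv2.imwrite(f'pics/{n}1.png',c['frame'])
    print(n,c['mtx'][0],c['k1'],-np.array(c['R']).T@c['t'],np.array(c['R']).round(2).tolist())
print(sense())
E
```

```text
scene [414.16848287   0.         312.1748958 ] -0.06304736533273782 [0.1573537  0.65633076 0.71465293] [[-0.87, -0.49, -0.01], [-0.32, 0.59, -0.74], [0.36, -0.65, -0.67]]
top [473.48242425   0.         322.44195388] -0.1054523689034652 [0.2578536  0.01120293 1.27725456] [[-0.03, -1.0, -0.02], [-0.98, 0.03, -0.2], [0.2, 0.01, -0.98]]
{'t': 0.1, 'q': array([-9.90397689e-01,  2.55710969e-01,  1.07154548e-01, -3.95670591e-04,
       -1.42390774e+00, -2.84629212e-01]), 'joint_vel': array([-8.30403122e-04, -1.60188106e-05,  4.54167636e-03,  2.22207776e-04,
        1.66435017e-04,  3.56155379e-04]), 'joint_efforts': array([-3.06870774e-03, -3.87606168e+01,  2.38475901e+01,  5.37792876e+00,
       -3.79741818e-03, -9.71517863e-06]), 'tcp_pos': array([ 0.16024718, -0.52568645,  0.23048623]), 'eef_rot': array([ 4.62760659e-01, -3.10697445e+00, -2.63596892e-03]), 'contact_force': array([ 0.87770639, -0.18952726,  0.28259052]), 'torque': array([ 0.02768625, -0.0173019 , -0.04088922]), 'gripper_force': 0.0, 'grip_width': 0.08513613974224472}
```

View pics/top1.png

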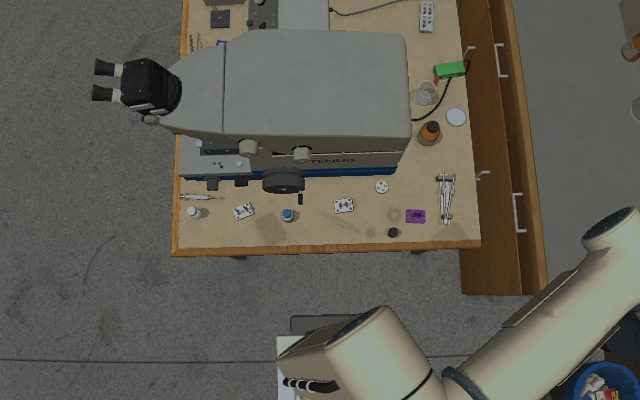

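View pics/scene1.png

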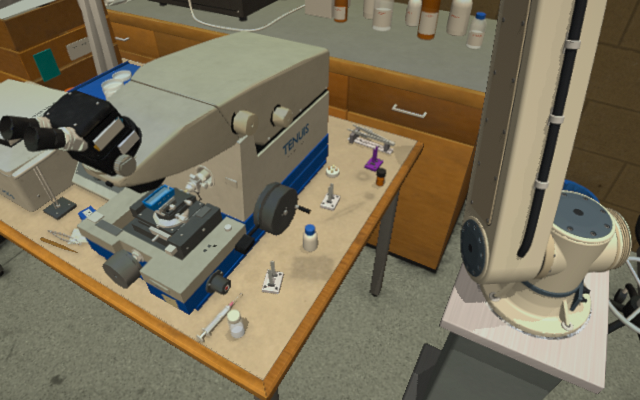

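The top view shows white gauges at (244,211) and (343,205), with the purple decoy at (415,216). The tweezers on their rest are at about (446,197), vials and bottles at (193,212), (288,215) and (393,232), and the puck at (382,187). I'll measure these and enlarge both white gauges.

Run:
```python
from h import *
c=pickle.load(open('top.pkl','rb'));W=cloud(c);s=pickle.load(open('scene.pkl','rb'));Ws=cloud(s)
for n,(u,v) in dict(gA=(244,211),gB=(343,205),purple=(415,216),twz_t=(446,178),twz_m=(446,197),twz_b=(446,220),puck=(382,187),scint=(193,212),drop=(288,215),stain=(393,232)).items(): print(n,W[v,u].round(3))
def crop(f,x,y,w,h,k): return cv2.resize(f[y:y+h,x:x+w],None,fx=k,fy=k,interpolation=cv2.INTER_CUBIC)
a=np.hstack([crop(s['frame'],255,250,40,50,7),crop(s['frame'],312,170,40,50,7)])
b=np.hstack([crop(c['frame'],228,190,35,28,8),crop(c['frame'],326,190,35,28,8)])
b=cv2.copyMakeBorder(b,0,0,0,max(0,a.shape[1]-b.shape[1]),0)
a=cv2.resize(a,(b.shape[1],350)) 
cv2.imwrite('pics/g.png',np.vstack([a,b]))
# blades: points with z 40-65mm near each gauge, both cams
for n,(u,v) in dict(gA=(244,211),gB=(343,205)).items():
    g=W[v,u]
    for nm,w in(('top',W),('sc',Ws)):
        m=(abs(w[...,0]-g[0])<.035)&(abs(w[...,1]-g[1])<.035)&(w[...,2]>.04)&(w[...,2]<.07)
        print(n,nm,(w[m]*1000).round(0).tolist()[:30])
m=(W[...,2]>.02)&(W[...,2]<.06);m[:, :425]=0;m[:,465:]=0;m[:165]=0;m[230:]=0
P=W[m];print(len(P),P.mean(0),P.min(0),P.max(0)); cv2.imwrite('pics/tw.png',crop(c['frame'],425,160,45,70,8))
```

```text
gA [0.479 0.241 0.013]
gB [ 0.487 -0.029  0.017]
purple [ 0.452 -0.223  0.008]
twz_t [ 0.55  -0.31   0.034]
twz_m [ 0.503 -0.313  0.006]
twz_b [ 0.434 -0.299  0.041]
puck [ 0.534 -0.137  0.015]
scint [0.472 0.367 0.064]
drop [0.456 0.116 0.065]
stain [ 0.406 -0.156  0.047]
gA top [[487.0, 238.0, 61.0], [486.0, 236.0, 54.0], [481.0, 235.0, 62.0], [485.0, 236.0, 42.0], [479.0, 258.0, 63.0], [481.0, 234.0, 50.0], [477.0, 256.0, 62.0], [475.0, 257.0, 58.0], [474.0, 256.0, 47.0]]
gA sc [[491.0, 240.0, 58.0], [489.0, 239.0, 59.0], [487.0, 239.0, 59.0], [486.0, 237.0, 58.0], [488.0, 240.0, 57.0], [488.0, 238.0, 55.0], [484.0, 239.0, 58.0], [489.0, 240.0, 53.0], [487.0, 240.0, 54.0], [485.0, 238.0, 54.0], [484.0, 236.0, 52.0], [490.0, 239.0, 48.0], [488.0, 238.0, 48.0], [485.0, 238.0, 50.0], [483.0, 238.0, 52.0], [490.0, 239.0, 44.0], [488.0, 239.0, 46.0], [485.0, 239.0, 47.0], [484.0, 237.0, 47.0], [489.0, 240.0, 43.0], [489.0, 238.0, 41.0], [486.0, 238.0, 44.0], [484.0, 237.0, 44.0], [490.0, 240.0, 40.0], [486.0, 239.0, 41.0], [484.0, 238.0, 40.0], [483.0, 259.0, 58.0], [481.0, 258.0, 58.0
[... 315 characters left out ...]
.0, 56.0], [491.0, -34.0, 55.0], [488.0, -34.0, 57.0], [494.0, -33.0, 52.0], [492.0, -36.0, 51.0], [489.0, -35.0, 53.0], [491.0, -18.0, 61.0], [491.0, -22.0, 58.0], [494.0, -35.0, 47.0], [491.0, -33.0, 50.0], [488.0, -33.0, 52.0], [491.0, -18.0, 59.0], [489.0, -20.0, 58.0], [487.0, -21.0, 58.0], [491.0, -34.0, 46.0], [489.0, -36.0, 46.0], [491.0, -19.0, 55.0], [490.0, -21.0, 53.0], [487.0, -21.0, 55.0], [492.0, -36.0, 41.0], [489.0, -37.0, 41.0], [493.0, -21.0, 49.0], [489.0, -19.0, 52.0], [488.0, -23.0, 50.0], [488.0, -34.0, 41.0], [492.0, -20.0, 46.0], [490.0, -21.0, 47.0]]
333 [ 0.50318303 -0.30576427  0.03787832] [ 0.42370999 -0.33366157  0.02187564] [ 0.57374956 -0.28556699  0.05004479]
```

View pics/g.png

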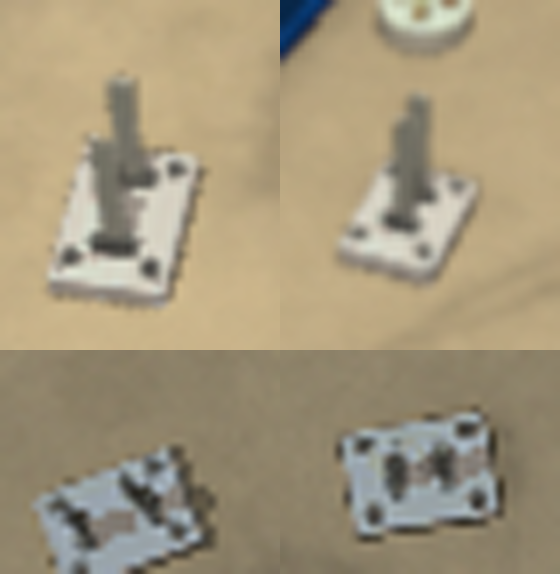

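View pics/tw.png

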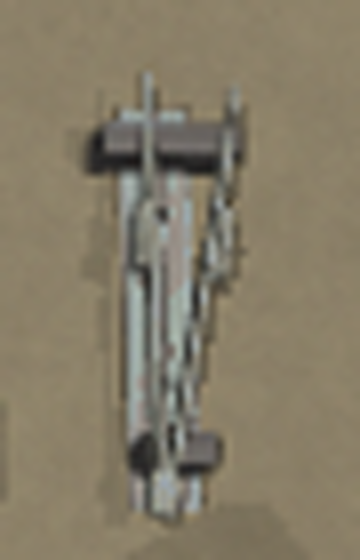

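White gauge A, top (244,211), has blades about 22 mm apart centre to centre, so it is the wide one. White gauge B, top (343,205) and scene (330,197), has about 14 mm, so it is the narrow one meant. The purple one at (415,216) is excluded. The enlarged crop confirms this. The tweezers point towards +x, with the tips at (443.5,169) and (454,171).

```bash
cat >> h.py <<'E'
def ray(c,uv,z):
    p=cv2.undistortPoints(np.array(uv,float).reshape(-1,1,2),np.array(c['mtx']),np.array([c['k1'],0,0,0.])).reshape(-1,2)
    R=np.array(c['R']);C=-R.T@np.array(c['t']);d=np.hstack([p,np.ones((len(p),1))])@R
    return C+d*((np.broadcast_to(z,len(p))-C[2])/d[:,2])[:,None]
E
python3 - <<'E'
from h import *
c=pickle.load(open('top.pkl','rb'))
a=np.array([[148,75],[232,88],[165,512]])/8+[425,160]
P=ray(c,a,[.039,.039,.040]);print(P.round(4))
m=P[:2].mean(0);d=m-P[2];yaw=np.arctan2(d[1],d[0]);print('yaw',yaw,'len',np.linalg.norm(d))
L=np.linalg.norm(d);g=m-d/L*.057;print('grip',g)
s=sense();Rt=Ro.from_rotvec(s['eef_rot'])
# tool: z down, x=-tweezers x
print('tool x,y',Rt.as_matrix().T.round(3)[:2])
tgt=Ro.from_euler('z',yaw)*Ro.from_euler('y',np.pi)
print('turn',(Rt.inv()*tgt).as_rotvec(),'lin tool',Rt.inv().apply(np.array([g[0],g[1],.16])-s['tcp_pos'])*1000)
W=cloud(c);q=pickle.load(open('scene.pkl','rb'));Ws=cloud(q)
for w in(W,Ws):
    for lo,hi in((-.045,-.0285),(-.0285,-.01)):
        k=(abs(w[...,0]-.489)<.015)&(w[...,1]>lo)&(w[...,1]<hi)&(w[...,2]>.035)&(w[...,2]<.068);print(np.nanmean(w[k],0).round(4),k.sum())
E
```

```text
[[ 0.5728 -0.3036  0.039 ]
 [ 0.5674 -0.3319  0.039 ]
 [ 0.4236 -0.2975  0.04  ]]
yaw -0.13725146624608148 len 0.14785765123613043
grip [ 0.51364931 -0.3099388   0.03938551]
tool x,y [[-0.957 -0.291  0.   ]
 [-0.291  0.957  0.002]]
turn [ 0.00166374 -0.00046163  0.43296255] lin tool [-400.94252684  103.27391581   70.62580256]
[ 0.4883 -0.0357  0.0534] 5
[ 0.4859 -0.0224  0.0539] 5
[ 0.4907 -0.0345  0.0488] 20
[ 0.4898 -0.0203  0.0473] 26
```

Call:
{"api": "carry_out", "payload": {
  "increments": [
    {"linear": [-48,12,5],"turn": [0,0,0],"fingers": 1},
    {"linear": [-48,12,5],"turn": [0,0,0],"fingers": 1},
    {"linear": [-48,12,5],"turn": [0,0,0],"fingers": 1},
    {"linear": [-48,12,5],"turn": [0,0,0],"fingers": 1},
    {"linear": [-48,12,5],"turn": [0,0,0],"fingers": 1},
    {"linear": [-48,12,5],"turn": [0,0,0],"fingers": 1},
    {"linear": [-48,12,5],"turn": [0,0,0],"fingers": 1},
    {"linear": [-48,12,5],"turn": [0,0,0],"fingers": 1}
  ]
}}

```text
t: 0.9
tcp_pos: [0.501, -0.3208, 0.1908]
eef_rot: [0.463, -3.107, -0.001]
contact_force: [0.8, -1.5, -0.3]
grip_width: 0.0855
gripper_force: 0.0
```

Call:
{"api": "carry_out", "payload": {
  "increments": [
    {"linear": [-8,4,0],"turn": [0,0,0],"fingers": 1},
    {"linear": [-8,4,0],"turn": [0,0,0],"fingers": 1},
    {"linear": [0,0,10],"turn": [0,0,0.11],"fingers": 0.8},
    {"linear": [0,0,10],"turn": [0,0,0.11],"fingers": 0.6},
    {"linear": [0,0,10],"turn": [0,0,0.11],"fingers": 0.6},
    {"linear": [0,0,0],"turn": [0,0,0.103],"fingers": 0.6},
    {"linear": [0,0,0],"turn": [0,0,0],"fingers": 0.6},
    {"linear": [0,0,0],"turn": [0,0,0],"fingers": 0.6}
  ]
}}

```text
t: 1.7
tcp_pos: [0.5122, -0.3106, 0.1617]
eef_rot: [0.212, 3.134, -0.0]
contact_force: [-0.9, 1.0, 0.4]
grip_width: 0.0513
gripper_force: 0.0
```

Run:
```python
from h import *
c=cap('wrist');pickle.dump(c,open('w1.pkl','wb'));cv2.imwrite('pics/w1.png',c['frame'])
s=sense();print(s['t'],s['tcp_pos'],s['eef_rot'],s['grip_width'],-c['R'].T@c['t'])
print(px(c,[[.5136,-.31,.039],[.5728,-.3036,.039],[.5674,-.3319,.039],[.4236,-.2975,.04]]))
```

```text
1.75 [ 0.51240025 -0.31046938  0.16176571] [ 2.12608625e-01  3.13369419e+00 -3.84224185e-04] 0.051111743446719704 [ 0.43045427 -0.30018547  0.30480096]
[[322.9644771  195.9448393 ]
 [340.08325432 262.28807765]
 [305.44600658 260.64552508]
 [323.51580809  72.57528708]]
```

View pics/w1.png

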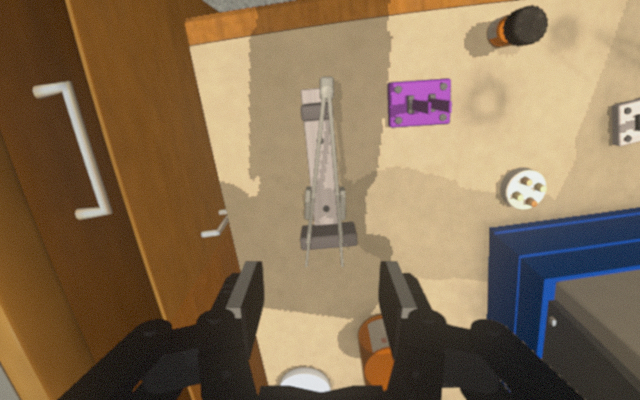

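The wrist picture shows the rear end of the tweezers at (326,77), the tips ending at (308,266) and (343,266), and the grip plates centred near (308,200) and (342,200). The narrow gauge is at the right edge, near (630,122).

Run:
```python
from h import *
c=pickle.load(open('w1.pkl','rb'))
P=ray(c,[[308,265],[343,265],[326,77],[308,201],[342,201]],[.039,.039,.044,.044,.044]);print(P.round(4))
m=P[:2].mean(0);d=(m-P[2])[:2];yaw=np.arctan2(d[1],d[0]);print(yaw,np.hypot(*d),'plates',P[3:].mean(0), 'tips-57',m[:2]-d/np.hypot(*d)*.057)
f=cv2.resize(c['frame'][60:280,280:380],None,fx=2.7,fy=2.7,interpolation=cv2.INTER_CUBIC);cv2.imwrite('pics/w1c.png',f)
```

```text
[[ 0.5717 -0.3304  0.039 ]
 [ 0.5757 -0.3015  0.039 ]
 [ 0.4268 -0.2962  0.044 ]
 [ 0.5145 -0.3217  0.044 ]
 [ 0.518  -0.2959  0.044 ]]
-0.13345819589482721 0.14816600771516697 plates [ 0.51627456 -0.30880904  0.044     ] tips-57 [ 0.51718458 -0.30835784]
```

View pics/w1c.png

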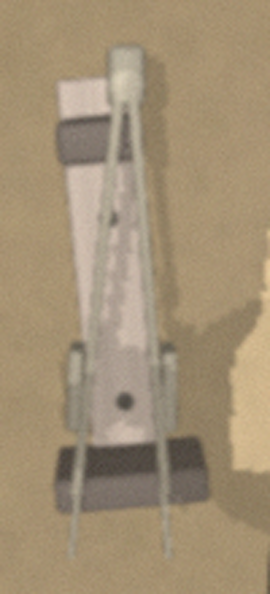

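Call:
{"api": "carry_out", "payload": {
  "increments": [
    {"linear": [-5.5,2,18],"turn": [0,0,0],"fingers": 0.6},
    {"linear": [0,0,18],"turn": [0,0,0],"fingers": 0.6},
    {"linear": [0,0,18],"turn": [0,0,0],"fingers": 0.6},
    {"linear": [0,0,18],"turn": [0,0,0],"fingers": 0.6},
    {"linear": [0,0,18],"turn": [0,0,0],"fingers": 0.55},
    {"linear": [0,0,18],"turn": [0,0,0],"fingers": 0.55},
    {"linear": [0,0,10],"turn": [0,0,0],"fingers": 0.5},
    {"linear": [0,0,0],"turn": [0,0,0],"fingers": 0.5}
  ]
}}

```text
t: 2.55
tcp_pos: [0.5175, -0.3086, 0.0421]
eef_rot: [-0.214, -3.132, -0.001]
contact_force: [-0.6, -0.2, -0.1]
grip_width: 0.0425
gripper_force: 0.0
```

Run:
```python
from h import *
c=cap('wrist');pickle.dump(c,open('w2.pkl','wb'));cv2.imwrite('pics/w2.png',c['frame'])
s=sense();print(s['t'],s['tcp_pos'],s['eef_rot'],s['grip_width'],s['contact_force'])
```

```text
2.6 [ 0.51821728 -0.30892466  0.04328452] [-2.14103344e-01 -3.13363147e+00  1.71814971e-04] 0.04250317468383665 [-0.65800908  0.00822821  1.47052037]
```

View pics/w2.png

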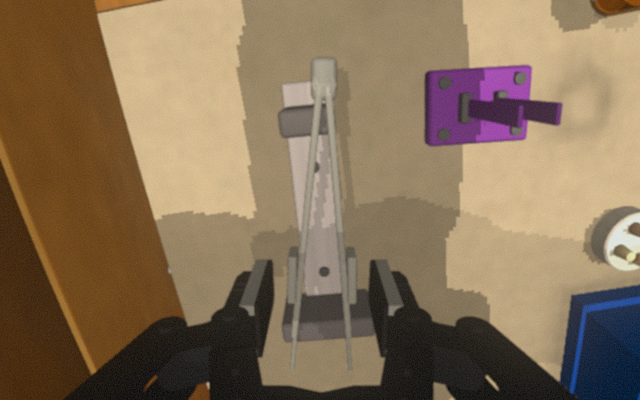

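The fingers straddle the plates: pads at x≈262 and 380, plates at (294,274) and (351,274). I'll check the fore-aft position, then descend.

Run:
```python
from h import *
c=pickle.load(open('w2.pkl','rb'))
P=ray(c,[[291,248],[291,301],[352,248],[352,301],[324,58],[293,368],[350,368]],[.044]*5+[.039]*2);print(P.round(4));print(P[:4].mean(0))
d=P[5:].mean(0)-P[4];print(np.arctan2(d[1],d[0]),np.linalg.norm(d), P[5:].mean(0)-d/np.linalg.norm(d)*.055)
```

```text
[[ 0.5015 -0.3203  0.044 ]
 [ 0.5281 -0.3247  0.044 ]
 [ 0.5051 -0.294   0.044 ]
 [ 0.5319 -0.2969  0.044 ]
 [ 0.427  -0.2957  0.044 ]
 [ 0.5717 -0.3314  0.039 ]
 [ 0.5757 -0.3021  0.039 ]]
[ 0.51662376 -0.30895466  0.044     ]
-0.14227778381229816 0.14834284933679098 [ 0.51930257 -0.30896657  0.04085381]
```

Call:
{"api": "carry_out", "payload": {
  "increments": [
    {"linear": [0,0,13],"turn": [0,0,0],"fingers": 0.5},
    {"linear": [0,0,12.5],"turn": [0,0,0],"fingers": 0.5},
    {"linear": [0,0,0],"turn": [0,0,0],"fingers": 0.45},
    {"linear": [0,0,0],"turn": [0,0,0],"fingers": 0.4},
    {"linear": [0,0,0],"turn": [0,0,0],"fingers": 0.36},
    {"linear": [0,0,0],"turn": [0,0,0],"fingers": 0.34},
    {"linear": [0,0,0],"turn": [0,0,0],"fingers": 0.318},
    {"linear": [0,0,0],"turn": [0,0,0],"fingers": 0.318}
  ],
  "grip_force": 30
}}

```text
t: 3.4
tcp_pos: [0.5186, -0.3088, 0.0181]
eef_rot: [0.215, 3.134, -0.0]
contact_force: [0.4, 0.3, 0.4]
grip_width: 0.0277
gripper_force: 3.2
```

Call:
{"api": "carry_out", "payload": {
  "increments": [
    {"linear": [0,0,0],"turn": [0,0,0],"fingers": 0.318},
    {"linear": [0,0,0],"turn": [0,0,0],"fingers": 0.318},
    {"linear": [0,0,-5],"turn": [0,0,0],"fingers": 0.318},
    {"linear": [0,0,-10],"turn": [0,0,0],"fingers": 0.318},
    {"linear": [0,0,-15],"turn": [0,0,0],"fingers": 0.318},
    {"linear": [0,0,-15],"turn": [0,0,0],"fingers": 0.318},
    {"linear": [0,0,-15],"turn": [0,0,0],"fingers": 0.318},
    {"linear": [0,0,-10],"turn": [0,0,0],"fingers": 0.318}
  ]
}}

```text
t: 4.2
tcp_pos: [0.519, -0.3091, 0.0899]
eef_rot: [0.215, 3.132, -0.001]
contact_force: [-0.6, 0.7, -0.8]
grip_width: 0.0273
gripper_force: 3.2
```

Run:
```python
from h import *
c=cap('wrist');pickle.dump(c,open('w3.pkl','wb'));cv2.imwrite('pics/w3.png',c['frame'])
s=sense();print(s['t'],s['tcp_pos'],s['eef_rot'],s['grip_width'],s['gripper_force'],s['contact_force'])
```

```text
4.25 [ 0.51965044 -0.30952986  0.09123615] [ 2.14427563e-01  3.13010550e+00 -2.91008767e-03] 0.027425043167383863 3.1860533729195595 [ 0.88102472 -0.32610232  1.22671914]
```

View pics/w3.png

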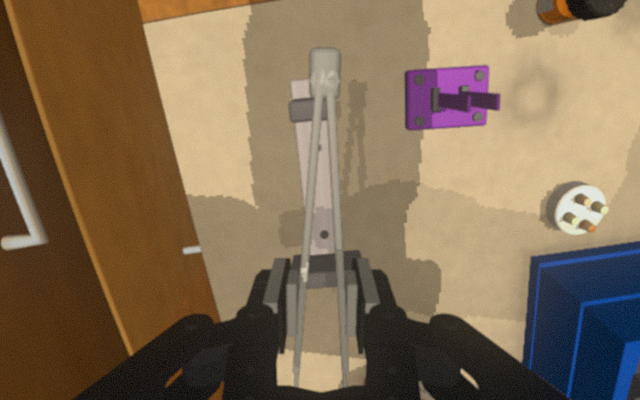

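The tweezers are lifted and held, with the rear block at (325,70) and the tips at the bottom edge near (296,385) and (346,385). The rest below is empty. Next I'll turn to the gauge's yaw and move towards it.

Call:
{"api": "carry_out", "payload": {
  "increments": [
    {"linear": [0,0,0],"turn": [0,0,-0.06],"fingers": 0.318},
    {"linear": [0,0,0],"turn": [0,0,-0.06],"fingers": 0.318},
    {"linear": [0,0,0],"turn": [0,0,-0.06],"fingers": 0.318},
    {"linear": [0,0,0],"turn": [0,0,-0.06],"fingers": 0.318},
    {"linear": [0,0,0],"turn": [0,0,-0.06],"fingers": 0.318},
    {"linear": [5,10,0],"turn": [0,0,0],"fingers": 0.318},
    {"linear": [5,20,0],"turn": [0,0,0],"fingers": 0.318},
    {"linear": [5,25,0],"turn": [0,0,0],"fingers": 0.318}
  ]
}}

```text
t: 5.05
tcp_pos: [0.4937, -0.2563, 0.0874]
eef_rot: [0.251, -3.131, -0.001]
contact_force: [0.1, 0.1, 0.3]
grip_width: 0.0273
gripper_force: 3.2
```

Call:
{"api": "carry_out", "payload": {
  "increments": [
    {"linear": [5,25,0],"turn": [0,0,0],"fingers": 0.318},
    {"linear": [5,25,0],"turn": [0,0,0],"fingers": 0.318},
    {"linear": [5,25,0],"turn": [0,0,0],"fingers": 0.318},
    {"linear": [5,25,0],"turn": [0,0,0],"fingers": 0.318},
    {"linear": [5,20,0],"turn": [0,0,0],"fingers": 0.318},
    {"linear": [0,15,0],"turn": [0,0,0],"fingers": 0.318},
    {"linear": [0,5,0],"turn": [0,0,0],"fingers": 0.318},
    {"linear": [0,0,0],"turn": [0,0,0],"fingers": 0.318}
  ]
}}

```text
t: 5.85
tcp_pos: [0.447, -0.1223, 0.0879]
eef_rot: [-0.256, 3.131, 0.0]
contact_force: [-0.5, 0.1, 0.2]
grip_width: 0.0272
gripper_force: 3.2
```

Run:
```python
from h import *
c=cap('wrist');pickle.dump(c,open('w4.pkl','wb'));cv2.imwrite('pics/w4.png',c['frame'])
s=sense();pickle.dump(s,open('s4.pkl','wb'));print(s['t'],s['tcp_pos'],s['eef_rot'],s['grip_width'],s['gripper_force'],s['contact_force'])
print(px(c,[[.488,-.035,.06],[.4875,-.021,.06]]))
```

```text
5.9 [ 0.44721782 -0.12277615  0.0878843 ] [-2.55553288e-01  3.13099129e+00 -1.38629548e-04] 0.02705139775102041 3.1811648234725 [ 0.36268631  0.37805685 -0.29102706]
[[457.98590401 332.12112816]
 [480.66316069 334.13763645]]
```

View pics/w4.png

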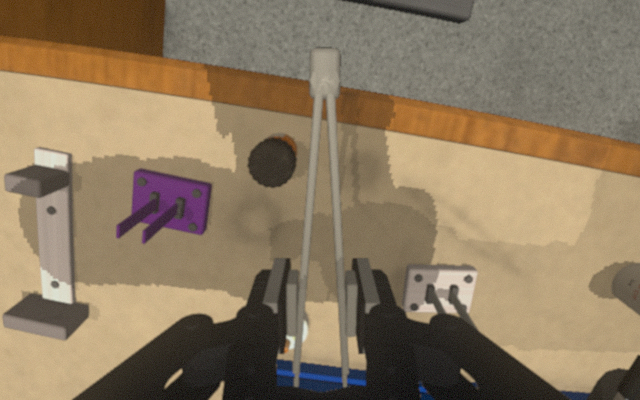

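The narrow gauge's white block is at about (405–476, 265–315), with blades near (432,293) and (455,293) leaning towards the finger, which hides their tops. I'll fit the block in the range data for centre and yaw.

```bash
cat > fit.py <<'E'
from h import *
def block(c,roi,zr=(.004,.017)):
    W=cloud(c);h=cv2.cvtColor(c['frame'],cv2.COLOR_BGR2HSV)
    u0,u1,v0,v1=roi;m=np.zeros(W.shape[:2],bool);m[v0:v1,u0:u1]=1
    m&=(W[...,2]>zr[0])&(W[...,2]<zr[1])&(h[...,1]<45)&(h[...,2]>140)
    n,l,st,_=cv2.connectedComponentsWithStats(m.astype(np.uint8));k=1+np.argmax(st[1:,4]);m=l==k
    v,u=np.nonzero(m);P=ray(c,np.c_[u,v],.010)[:,:2]*1000
    r=cv2.minAreaRect(P.astype(np.float32));return r,len(P),np.nanmedian(W[m][:,2])
if __name__=='__main__':
    c=pickle.load(open('w4.pkl','rb'));print('wrist',block(c,(395,490,255,325)))
    t=pickle.load(open('top.pkl','rb'));print('top',block(t,(325,362,188,222)))
    s=pickle.load(open('scene.pkl','rb'));print('scene',block(s,(312,350,180,215)))
    # tweezers in tool frame
    S=pickle.load(open('s4.pkl','rb'));W=cloud(c);Rt=Ro.from_rotvec(S['eef_rot'])
    for n,(u0,u1,v0,v1) in dict(rear=(316,334,55,80),tipL=(340,352,345,385),tipR=(291,305,345,385),armsmid=(300,340,150,250)).items():
        w=W[v0:v1,u0:u1].reshape(-1,3);w=w[(w[:,2]>.08)];q=Rt.inv().apply(w-S['tcp_pos'])*1000
        print(n,len(w),np.median(w,0).round(4),np.median(q,0).round(1))
    print('tips',(Rt.inv().apply(ray(c,[[346,385],[297,385]],.112)-S['tcp_pos'])*1000).round(1))
E
python3 fit.py
```

```text
wrist (((490.4413146972656, -29.058149337768555), (34.970943450927734, 47.973899841308594), 8.47048282623291), 1804, np.float64(0.010477315886291482))
top (((488.697998046875, -28.672576904296875), (34.139366149902344, 47.95935821533203), 7.509925365447998), 133, np.float64(0.009924635173124627))
scene (((489.849365234375, -22.545984268188477), (36.080787658691406, 52.87895202636719), 7.994462490081787), 151, np.float64(0.009003806187357435))
rear 449 [ 0.3606 -0.1361  0.1121] [ 87.7   1.  -24.2]
tipL 266 [ 0.4726 -0.1089  0.1123] [-27.3   9.6 -24.4]
tipR 261 [ 0.476  -0.1284  0.1123] [-27.4 -10.4 -24.4]
armsmid 1655 [ 0.4025 -0.1321  0.1121] [ 45.2  -1.9 -24.2]
tips [[-40.2  10.6 -24.1]
 [-40.2 -10.6 -24.1]]
```

Call:
{"api": "carry_out", "payload": {
  "increments": [
    {"linear": [0,7,0],"turn": [0,0,0.02],"fingers": 0.318},
    {"linear": [0,15,0],"turn": [0,0,0],"fingers": 0.318},
    {"linear": [-0.8,20,0],"turn": [0,0,0],"fingers": 0.318},
    {"linear": [0,20,0],"turn": [0,0,0],"fingers": 0.318},
    {"linear": [0,15,0],"turn": [0,0,0],"fingers": 0.318},
    {"linear": [0,10,0],"turn": [0,0,0],"fingers": 0.318},
    {"linear": [0,0,0],"turn": [0,0,0],"fingers": 0.3},
    {"linear": [0,0,0],"turn": [0,0,0],"fingers": 0.29}
  ]
}}

```text
t: 6.7
tcp_pos: [0.4357, -0.037, 0.0877]
eef_rot: [0.224, -3.133, 0.0]
contact_force: [-0.4, -0.8, -1.0]
grip_width: 0.0247
gripper_force: 3.9
```

Call:
{"api": "carry_out", "payload": {
  "increments": [
    {"linear": [0,0,0],"turn": [0,0,0],"fingers": 0.28},
    {"linear": [0,0,0],"turn": [0,0,0],"fingers": 0.27},
    {"linear": [0,0,0],"turn": [0,0,0],"fingers": 0.26},
    {"linear": [0,0,0],"turn": [0,0,0],"fingers": 0.253},
    {"linear": [0,0,0],"turn": [0,0,0],"fingers": 0.253},
    {"linear": [0,0,0],"turn": [0,0,0],"fingers": 0.253},
    {"linear": [0,0,0],"turn": [0,0,0],"fingers": 0.253},
    {"linear": [0,0,0],"turn": [0,0,0],"fingers": 0.253}
  ]
}}

```text
t: 7.5
tcp_pos: [0.4356, -0.0366, 0.0878]
eef_rot: [-0.224, 3.133, 0.0]
contact_force: [0.4, 1.2, -0.9]
grip_width: 0.0214
gripper_force: 4.9
```

Run:
```python
from h import *
s=sense();print(s['t'],s['tcp_pos'],s['eef_rot'],s['grip_width'],s['gripper_force'],s['contact_force'])
c=cap('scene');w=cap('wrist');pickle.dump((c,w,s),open('s5.pkl','wb'))
R=Ro.from_rotvec(s['eef_rot']);x=-R.apply([1,0,0]);print('yaw',np.arctan2(x[1],x[0]))
tip=lambda y:s['tcp_pos']+R.apply([-.055,y,-.0205])
print(px(c,[tip(.007),tip(-.007),[.489,-.0219,.06],[.491,-.0357,.06]]))
a=cv2.resize(c['frame'][130:220,280:380],(600,540),interpolation=cv2.INTER_CUBIC);cv2.imwrite('pics/s5.png',a)
```

```text
7.5 [ 0.43561288 -0.03660694  0.08780499] [-2.24225371e-01  3.13348668e+00  5.39520365e-05] 0.02135774825194503 4.87443208694458 [ 0.3693824   1.15111571 -0.85161503]
yaw 0.14287204411760598
[[331.0532015  170.19319848]
 [332.99273749 166.70428892]
 [330.57447962 185.83173753]
 [332.44421093 182.31502117]]
```

View pics/s5.png

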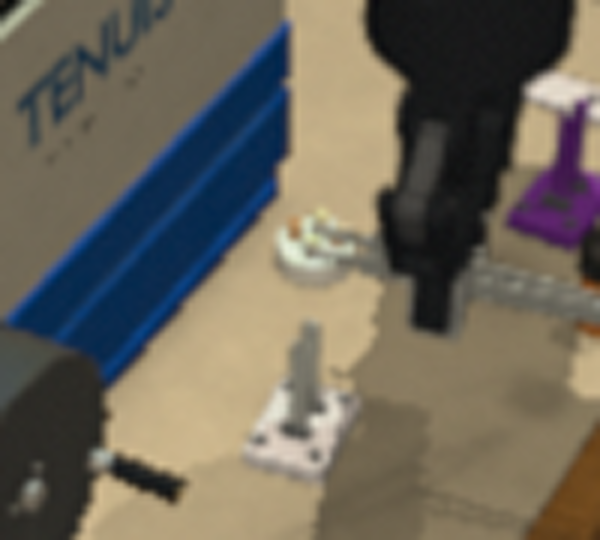

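The scene crop shows the tweezers' tips near crop (308,235), directly above the narrow gauge's blades at crop (310,325). Both match the predicted pixels, so I'll descend.

Call:
{"api": "carry_out", "payload": {
  "increments": [
    {"linear": [0,0,4],"turn": [0,0,0],"fingers": 0.253},
    {"linear": [0,0,7],"turn": [0,0,0],"fingers": 0.253},
    {"linear": [0,0,7],"turn": [0,0,0],"fingers": 0.253},
    {"linear": [0,0,7],"turn": [0,0,0],"fingers": 0.253},
    {"linear": [0,0,6],"turn": [0,0,0],"fingers": 0.253},
    {"linear": [0,0,4],"turn": [0,0,0],"fingers": 0.253},
    {"linear": [0,0,1],"turn": [0,0,0],"fingers": 0.253},
    {"linear": [0,0,0],"turn": [0,0,0],"fingers": 0.253}
  ]
}}

```text
t: 8.4
tcp_pos: [0.4356, -0.0367, 0.0517]
eef_rot: [0.224, -3.133, 0.0]
contact_force: [0.2, -0.1, -0.4]
grip_width: 0.0217
gripper_force: 4.9
```

Run:
```python
from h import *
s=sense();print(s['t'],s['tcp_pos'],s['grip_width'],s['gripper_force'],s['contact_force'])
R=Ro.from_rotvec(s['eef_rot']);c=cap('scene');w=cap('wrist');T=cap('top');pickle.dump((c,w,T,s),open('s6.pkl','wb'))
tip=lambda y:s['tcp_pos']+R.apply([-.055,y,-.0205])
print(tip(.007),tip(-.007),px(c,[tip(.007),tip(-.007)]))
W=cloud(c);m=(abs(W[...,0]-.49)<.018)&(abs(W[...,1]+.029)<.018)&(W[...,2]>.05)&(W[...,2]<.085)
v,u=np.nonzero(m)
for r in np.c_[u,v,(W[m]*1000).round()].astype(int): print(*r,end=' | ')
W=cloud(w)
q=R.inv().apply((W-s['tcp_pos']).reshape(-1,3)).reshape(W.shape)*1000
m=(q[...,2]<-15)&(q[...,2]>-35)&(abs(q[...,1])<16)
for lo,hi in((-55,-45),(-45,-35),(-35,-25),(80,95)):
    k=m&(q[...,0]>lo)&(q[...,0]<hi);Q=q[k]
    if len(Q):print('\n',lo,len(Q),Q[Q[:,1]>0].mean(0).round(1),Q[Q[:,1]<0].mean(0).round(1),W[k][:,2].mean())
a=cv2.resize(c['frame'][150:200,300:360],(480,400),interpolation=cv2.INTER_CUBIC);b=cv2.resize(w['frame'][300:400,260:380],(480,400),interpolation=cv2.INTER_CUBIC);cv2.imwrite('pics/s6.png',np.vstack([a,b])[:,:])
cv2.imwrite('pics/s6.png',cv2.resize(np.hstack([a,b]),(800,333)))
```

```text
8.4 [ 0.43557429 -0.03667027  0.0516956 ] 0.021669259801183918 4.874622747302055 [ 0.15975428 -0.06998566 -0.37676057]
[ 0.48902082 -0.02190605  0.07218307] [ 0.49101461 -0.03576335  0.07218459] [[330.69356823 181.97839614]
 [332.59028457 178.45749938]]
332 179 492 -35 70 | 333 179 490 -36 71 | 334 179 488 -36 71 | 335 179 485 -36 73 | 333 180 490 -37 67 | 334 180 488 -38 67 | 335 180 486 -39 67 | 336 180 482 -37 70 | 337 180 480 -37 71 | 338 180 477 -36 73 | 339 180 475 -39 71 | 336 181 482 -37 67 | 337 181 479 -37 68 | 338 181 477 -38 68 | 339 181 475 -39 69 | 330 182 490 -21 72 | 331 182 489 -24 71 | 330 183 490 -21 69 | 331 183 489 -23 69 | 332 183 485 -22 71 | 333 183 483 -22 71 | 334 183 481 -23 72 | 335 183 479 -24 72 | 336 183 477 -26 71 | 331 184 493 -33 56 | 332 184 485 -22 67 | 333 184 483 -22 68 | 334 184 482 -26 66 | 335 184 479 -24 68 | 336 184 476 -24 70 | 337 184 473 -25 70 | 331 185 494 -35 50 | 332 185 491 -35 52 | 333 185 489 -36 52 | 337 185 473 -25 67 | 329 186 492 -20 60 | 330 186 490 -21 60 | 332 186 490 -33 51 | 333 186 488 -33 51 | 329 187 491 -19 58 | 330 187 489 -19 58 | 331 187 488 -23 56 | 329 188 493 -22 51 | 330 188 490 -22 52 | 331 188 488 -24 52 | 329 189 492 -20 50 | 330 189 489 -20 51 | 331 189 487 -21 51 | 
 -55 6 [-45.3   5.4 -21.6] [-45.4  -8.2 -21.1] 0.07303556043165689

 -45 133 [-40.4   5.1 -21.8] [-40.2  -7.7 -21.9] 0.07350839928580213

 -35 229 [-29.4   5.2 -24.3] [-29.5  -7.6 -24.3] 0.07598913773939305

 80 1384 [ 86.8   2.6 -24.1] [ 86.6  -2.1 -24.1] 0.07580060745130208
```

View pics/s6.png

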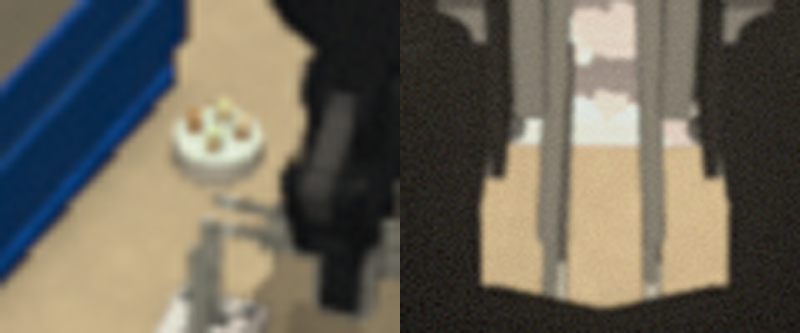

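The tips sit about 11 mm above the blades and each is over its own blade. The tip gap is about 13.7 mm centre to centre, as wanted. Both cameras show the tips about 1.3 mm too far towards -y, so I'll nudge by that, let it settle and hand in.

Call:
{"api": "carry_out", "payload": {
  "increments": [
    {"linear": [0,0.6,0],"turn": [0,0,0],"fingers": 0.253},
    {"linear": [0,0.6,0],"turn": [0,0,0],"fingers": 0.253},
    {"linear": [0,0,0],"turn": [0,0,0],"fingers": 0.253},
    {"linear": [0,0,0],"turn": [0,0,0],"fingers": 0.253},
    {"linear": [0,0,0],"turn": [0,0,0],"fingers": 0.253},
    {"linear": [0,0,0],"turn": [0,0,0],"fingers": 0.253},
    {"linear": [0,0,0],"turn": [0,0,0],"fingers": 0.253},
    {"linear": [0,0,0],"turn": [0,0,0],"fingers": 0.253}
  ]
}}

```text
t: 9.35
tcp_pos: [0.4354, -0.0355, 0.0518]
eef_rot: [0.224, -3.134, -0.0]
contact_force: [0.3, -0.1, -0.5]
grip_width: 0.0217
gripper_force: 4.9
```

Run:
```python
from h import *
s=sense();print(s['t'],s['tcp_pos'],s['grip_width'],s['gripper_force'],s['contact_force'],abs(s['joint_vel']).max())
if s['gripper_force']>3 and abs(s['grip_width']-.0215)<.0008 and abs(s['tcp_pos'][2]-.052)<.003: print(finish_job())
```

```text
9.35 [ 0.43541624 -0.03545736  0.05178087] 0.021710258073929876 4.871934503316879 [ 0.26608843 -0.08442448 -0.52373112] 0.0014397233141711459
the job is handed in; nothing more can be done
None
```

I handed the job in at 9.35 s with the tweezers held level about 11 mm above the narrow gauge's blades, one tip over each blade, at a clear gap of about 12 mm; the hand-in returned no verdict.

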